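Wedge the sprung cupboard door shut

TASK

The catch of the little spice cupboard on the worktop is gone and its door springs ajar. Take the loose wooden wedge, lay it flat on the worktop in front of the door, thin end first, and work it straight under the door's lower edge, on the half away from the hinges, until the door is fully shut and stays jammed on its own once you let go. Feel your way in: a firm push of about 20 newtons once the door is home jams it well, but do not force the wedge, the hinges are weak; leave the other things where they stand.

Things in the scene. Friction and masses are not known exactly. Their poses are not given: they have to be found in the camera images.
- wedge: Loose plain wooden door wedge, 150 long, 32 wide, about 90 g. Origin: middle of its flat underside. Its x runs from the thick heel (x = -75, 32 high) to the thin tip (x = +75, 5 high); the top is one straight ramp (0.18 mm per mm), z up. Good grip: across the 32 mm width near x = -50, where it is 27 high; farther forward the gripper gets near the door.
- wedge_tip (a point): Middle of the wedge's thin end, on the underside.
- wedge_heel (a point): Middle of the wedge's thick end, on the underside.
- cupboard: Fixed wooden cupboard, 260 wide, 192 high, 118 deep, door towards the robot. Origin: below the middle of the shut door's outer face; x points from the door into the cupboard, y to the hinges (left as the robot sees it), z up. It stands on four screw feet (20 across, at y = +-112, from 20 behind the face), set so that the origin is 0 to 3 mm above the worktop.
- jam_point (a point): Fixed point below the shut door's lower outer edge, 50 mm off its middle, away from the hinges, 12 mm above the cupboard's origin. The worn hinges let the door hang 0 to 3 mm below this, unmeasured, so the gap is 9 to 15 mm. The ramp meets the edge with the tip 20 to 58 mm behind the outer face; with the door home the push needed grows by some 6 N per mm.
- door (a joint): Opening of the door in rad: 0 = shut on its stop, growing as its free side swings out to the robot. Wooden panel 250 wide, 166 high, 15 thick, with a small knob; hinge axis at y = +125 of the cupboard. A spring (1.2 Nm/rad) holds it ajar at about 0.25; swinging it shut with the wedge takes 5 to 10 N. The weak hinges bear 20 N from the wedge; a push of 20 N puts 8 to 13 N on them.
- pepper_mill: Bystander: turned wooden pepper mill, 58 across, 170 high. Origin: centre of the underside.
- tea_carton: Bystander: upright carton, 50x64x107. Origin: centre of the underside.
- check_cup: Bystander: small cup with little squares, 74x97x62. Origin: underside.
- honey_jar: Bystander: squat glass jar with yellowish lid, 66x66x83. Origin: centre of the underside.
- spice_jar: Bystander: spice jar with dark cap, 40x40x102. Origin: centre of the underside.
- small_cup: Bystander: small stoneware cup, 70x99x60. Origin: underside.

How it is judged:
By the outcome, as a careful person would: the job done as asked, in the order asked, and still so for the second after the job is handed in, with the robot touching nothing.
It also fails if it takes over 56 s, if anything falls off the work surface, if the arm or the gripper's body presses on something with over 40 N, if the wrist force passes 120 N, or if a joint passes its speed limit or range.

ROBOT

A 6-joint arm with a two-finger parallel gripper is mounted at the origin on a cart in front of the work surface, level with it; the furniture and walls round the work are solid. World frame = base frame: x ahead of the robot, y to its left, z up, the work surface at z = 0. Lengths are in m, angles in rad, forces in N, time in s.
With the tool pointing down it reaches from about 0.35 to 0.775 m from the base axis. Payload 7.3 kg.
Tool frame: the origin (TCP) lies at the centre of the arm's flange, where the gripper is bolted on; the fingertips stand 178 mm ahead of it and the grasp point (between the pads) lies 159 mm ahead of it (tip_extent is the distance from the TCP to the fingertips, in m); z points along the fingers, y is the line along which they close (so a half turn about z gives the same grasp; the last joint's range is limited). The gripper opens to 92 mm and grips with 3 to 60 N. Pads are 19 mm wide; open, the fingers measure 130 mm over their backs; the gripper's body (75 mm by 190 mm) begins 47 mm behind the grasp point.
Start: joints at [1.03, 0.342, 1.524, -0, 1.275, -0.146], TCP at [0.202, 0.485, 0.405] pointing down, gripper open.
Joint ranges: [-2.53, 2.53], [-0.77, 2.02], [0.04, 2.7], [-1, 4.14], [0.28, 2.66], [-3.11, 3.11]. Speed limits (rad/s): [2.57, 2.57, 3.14, 3.14, 3.14, 3.14].

INTERFACE

Orientations are given as [roll, pitch, yaw] about the fixed x, y, z axes, in that order (R = Rz(yaw) Ry(pitch) Rx(roll)).
In Python, from cell import * gives the robot as it stands.
- The arm moves only by the tool arm_command, never from a script. Its arguments are lists of equal length, an entry for each row: "xyz": the shift along the world's x, y, z in mm, a list of three; "spin": the turn about the world's z in degrees. In form: {"xyz": [[tx, ty, tz], ...], "spin": [spin, ...]}. A call has 1 to 20 rows; each row shifts and turns the commanded pose from where the row before left it; what a row does not reach is not made up. A row lasts 1/10 s, in which the tool goes at most 50 mm and 8.59 degrees, less where a joint would pass 70% of its speed; a pose out of reach is approached as far as the arm can. A call with a gripper value outside its range is refused whole. "jaw" is the opening, from -1 (shut) to 1 (fully open), set as the call begins (left out, the last holds). The fingers move at their own pace and stop on an object; "squeeze" is the grip in N (left out, the last holds). Time passes only in rows, so rows that do not move let the fingers close. It gives the time, the measured TCP pose, the force, the opening and the grip force at its end, in the units of the state.
- observe(): the state, without advancing time (a new reading comes with each control period).
- read_camera(name): name is "side" or "top"; returns a dict with "img" (400x640x3 uint8, red, green, blue), "depth" (400x640 float32, m along the optical axis (not along the pixel's ray), 0 where there is no reading), "fx", "fy", "cx", "cy" (pixels), "world_from_camera" (4x4, takes a point from camera to world coordinates). Camera axes: x right, y up, looking along -z (the intrinsics and any distortion apply to the point x, -y, -z); pixel columns grow to the right and rows downward; lengths in m; the calibration is good to about 2 mm. A picture is of the moment at which its call begins.
- hand_in(): hands the job in; it is judged then, once.
The state is a dict: "time": time; "qpos": joint angles; "qvel": joint speeds; "joint_efforts": joint torques, N m; "tool_pos": TCP position; "tool_rot": TCP orientation; "contact_force": force on the tool from outside, world axes, zero at the start; "torque": the same for the moment, N m; "opening": finger opening in m; "grip_force": force on a finger pad.
Only numpy, scipy, OpenCV 4.12 (cv2) and the standard library are available. Lean on these libraries where they do the work, as an engineer would, in place of code of your own. Each camera call takes 0.05 s, during which the arm holds its last target. There are 200 camera calls.

## Working session

There is one attempt and no reset: what is moved stays moved. The work goes in short steps, Python scripts to look and compute and a tool call to move; the robot and the scene stay as the last step left them, time stands still between calls to the robot, and variables do not carry over. Pictures are saved under pics/ and viewed, at most 10 in all, crops included, and the job is handed in when it is done.

Besides the shell and the picture viewer there is one more tool, called after "Request:" by a JSON object that holds its "fn" and its "kwargs". arm_command: Moves the arm, as the interface text tells. Its arguments: {"type":"object","properties":{"xyz":{"type":"array","items":{"type":"array","items":{"type":"number"}}},"spin":{"type":"array","items":{"type":"number"}},"jaw":{"type":"number"},"squeeze":{"type":"number"}},"required":["xyz","spin"]}

```bash
mkdir -p pics; cat > h.py <<'E'
from cell import *
import numpy as np, cv2
def save(cam,name,crop=None,s=1):
    c=read_camera(cam); np.savez('pics/'+name+'.npz',**{k:np.asarray(v) for k,v in c.items()})
    im=c['img'][:,:,::-1]
    if crop: im=im[crop[1]:crop[3],crop[0]:crop[2]]
    cv2.imwrite('pics/'+name+'.png',cv2.resize(im,None,fx=s,fy=s,interpolation=cv2.INTER_CUBIC)); return c
def ray(c,u,v):
    d=np.array([(u-c['cx'])/c['fx'],-(v-c['cy'])/c['fy'],-1.]); T=c['world_from_camera']
    return T[:3,3],T[:3,:3]@d
def onz(c,u,v,z):
    o,d=ray(c,u,v); return o+d*(z-o[2])/d[2]
def dep(c,u,v):
    o,d=ray(c,u,v); return o+d*c['depth'][int(v),int(u)]
E
python3 - <<'E'
from h import *
c=save('top','t0'); print(c['world_from_camera'].round(3),c['fx'],c['cx'],c['cy'],c.keys())
c=save('side','s0'); print(c['world_from_camera'].round(3),c['fx'])
print(observe())
E
```

```text
[[ 0.014  0.982 -0.191  0.175]
 [-1.     0.013 -0.01  -0.117]
 [-0.007  0.191  0.982  1.593]
 [ 0.     0.     0.     1.   ]] 435.4693398189217 320.4983750965155 194.79975516220077 dict_keys(['img', 'depth', 'fx', 'fy', 'cx', 'cy', 'world_from_camera'])
[[ 0.292  0.623 -0.726 -0.738]
 [-0.957  0.195 -0.217 -0.464]
 [ 0.006  0.757  0.653  1.129]
 [ 0.     0.     0.     1.   ]] 481.64090145627375
{'time': 0.1, 'qpos': array([ 1.02998659e+00,  3.42654691e-01,  1.52492809e+00, -5.45852668e-06,
        1.27540499e+00, -1.45983831e-01]), 'qvel': array([ 0.00150757, -0.00080788, -0.00177159, -0.00121338, -0.000123  ,
       -0.00165918]), 'joint_efforts': array([ 7.58452443e-04, -4.32003736e+01, -2.44693959e+01,  7.18017155e-02,
        5.26141527e-02, -4.05650894e-05]), 'tool_pos': array([0.20184848, 0.48451373, 0.40411113]), 'tool_rot': array([-3.14021162e+00, -1.97777226e-04,  2.74676820e+00]), 'contact_force': array([-0.70016556,  0.07721657, -0.21254466]), 'torque': array([ 0.02033853,  0.011356  , -0.06025634]), 'grip_force': 0.0, 'opening': 0.09198833772991798}
```

View pics/t0.png

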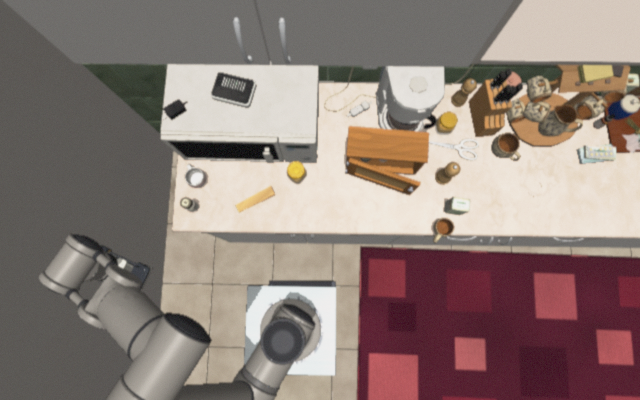

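View pics/s0.png

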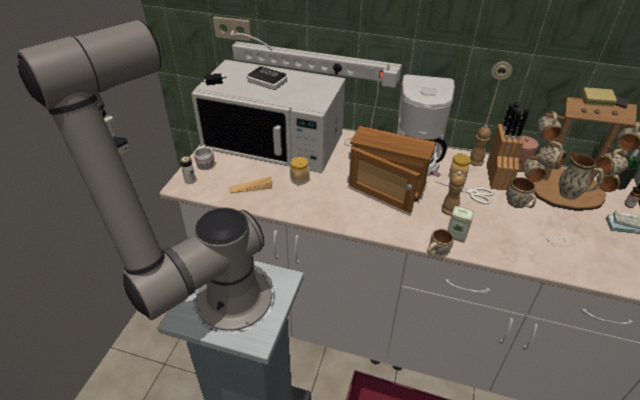

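The top view shows the wedge at (255,199), the cupboard at (388,148) with its door's free side at about (418,188), the mill at (452,170), the carton at (460,205) and the honey jar at (296,171). The side view shows the same. I'll enlarge both.

```bash
python3 - <<'E'
from h import *
im=np.load('pics/t0.npz')['img'][:,:,::-1]; s=np.load('pics/s0.npz')['img'][:,:,::-1]
R=lambda i,k:cv2.resize(i,None,fx=k,fy=k,interpolation=cv2.INTER_CUBIC)
a=R(im[180:220,225:285],6); b=R(im[115:205,335:435],6)
o=np.zeros((540,800,3),np.uint8); 
b=b[:540,:600]; cv2.imwrite('pics/c1.png',b)
a=R(im[180:220,225:285],8);b=R(s[170:200,220:280],8)
cv2.imwrite('pics/c2.png',np.vstack([a,b]))
cv2.imwrite('pics/c3.png',R(s[120:220,340:460],6))
E
```

```text
(no output)
```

View pics/c1.png

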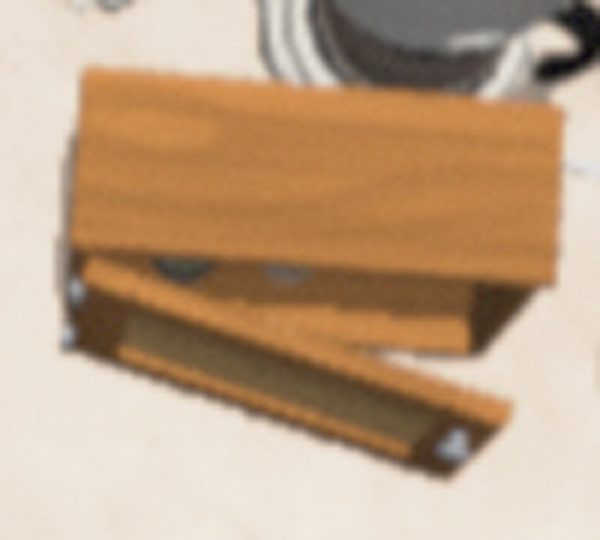

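View pics/c2.png

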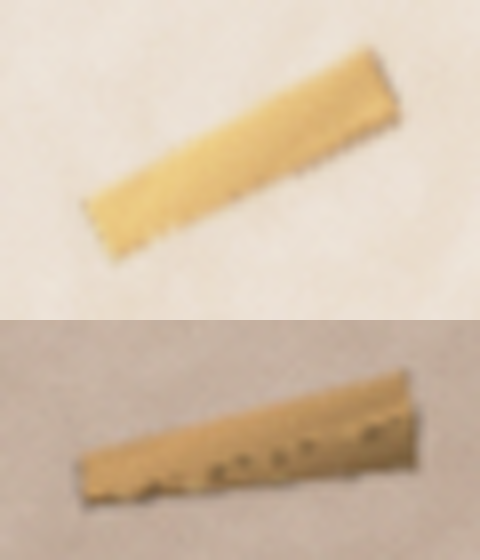

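View pics/c3.png

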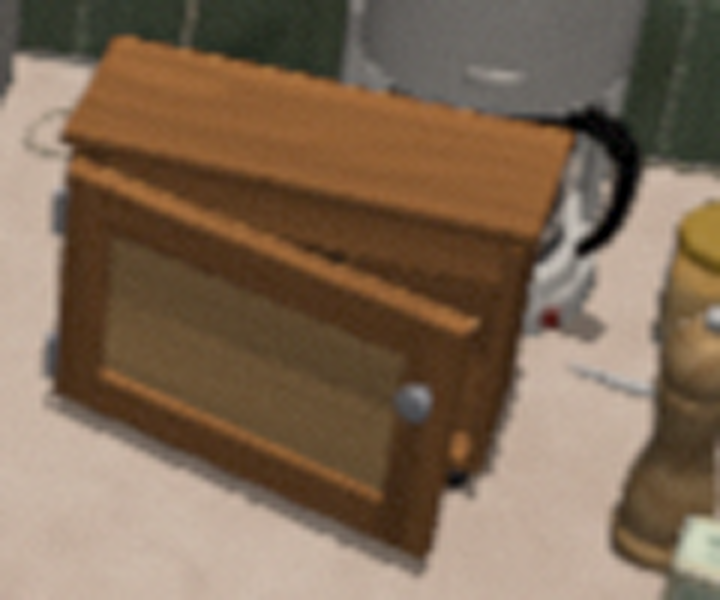

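The crops are sharp enough to read. In the top crop, the wedge's tip corners are at (82,205) and (115,262), and its heel is the dark end at (370,47) to (400,120), so the tip points to +y. The cupboard's top corners in its crop are (85,68), (562,110), (553,282) and (73,245). The door is ajar.

```bash
cat > m.py <<'E'
from h import *
t=np.load('pics/t0.npz'); s=np.load('pics/s0.npz')
def P(c,off,k,U,V,z): return onz(c,off[0]+(U+.5)/k-.5,off[1]+(V+.5)/k-.5,z)
print('wedge')
for n,c,off,k,U,V,z in [('tipL t',t,(225,180),8,82,205,.005),('tipR t',t,(225,180),8,115,262,.005),('heelL t',t,(225,180),8,370,47,.032),('heelR t bottom',t,(225,180),8,400,120,0),
 ('tipL s',s,(220,170),8,80,135,.005),('tipR s',s,(220,170),8,85,187,0),('heelL s',s,(220,170),8,408,52,.032),('heelR s top',s,(220,170),8,413,98,.032),('heelR s bot',s,(220,170),8,415,148,0)]:
    print(n,(P(c,off,k,U,V,z)[:2]*1000).round(1))
print('cup top')
for U,V in [(85,68),(562,110),(553,282),(73,245)]: print((P(t,(335,115),6,U,V,.194)[:2]*1000).round(1))
print('side')
for U,V in [(120,37),(573,138),(530,240),(65,136)]: print((P(s,(340,120),6,U,V,.194)[:2]*1000).round(1))
print('door top outer/inner corners z~.180')
for U,V in [(510,405),(495,418),(85,262),(80,285)]: print('t',(P(t,(335,115),6,U,V,.180)[:2]*1000).round(1))
for U,V in [(480,322),(440,335),(68,175)]: print('s',(P(s,(340,120),6,U,V,.180)[:2]*1000).round(1))
for U,V in [(425,572),(58,400)]: print('s bot',(P(s,(340,120),6,U,V,.011)[:2]*1000).round(1))
print('t bot',(P(t,(335,115),6,450,480,.011)[:2]*1000).round(1),(P(t,(335,115),6,65,348,.011)[:2]*1000).round(1))
# depth
def cloud(c,u0,v0,u1,v1):
    v,u=np.mgrid[v0:v1,u0:u1]; d=c['depth'][v0:v1,u0:u1]; T=c['world_from_camera']
    p=np.stack([(u-c['cx'])/c['fx']*d,-(v-c['cy'])/c['fy']*d,-d],-1)@T[:3,:3].T+T[:3,3]
    return p[d>0]
for n,c,b in [('t',t,(225,180,285,220)),('s',s,(210,165,285,205))]:
    p=cloud(c,*b); q=p[(p[:,2]>.006)]; 
    print(n,'table z',np.median(p[p[:,2]<.004][:,2]) if (p[:,2]<.004).any() else None,len(q))
    if len(q)>20:
        r=cv2.minAreaRect((q[:,:2]*1000).astype(np.float32)); print(r)
for n,c,b in [('t',t,(335,115,435,205)),('s',s,(340,120,460,220))]:
    p=cloud(c,*b); q=p[(p[:,2]>.185)&(p[:,2]<.21)]; print(n,'ztop',np.median(q[:,2]),cv2.minAreaRect((q[:,:2]*1000).astype(np.float32)))
for n,u,v in [('honey',296,171),('mill',452,170),('carton',460,205)]: print(n,dep(t,u,v).round(3))
E
python3 m.py
```

```text
wedge
tipL t [440.6 216. ]
tipR t [414.1 199.3]
heelL t [511.3  81.8]
heelR t bottom [483.6  70.6]
tipL s [440.8 218.4]
tipR s [413.9 204.1]
heelL s [509.8  85.3]
heelR s top [480.1  71.4]
heelR s bot [482.8  73.4]
cup top
[ 685.3 -194.7]
[ 663.7 -461.8]
[ 564.  -453.6]
[ 582.  -188.3]
side
[ 683.  -193.5]
[ 658.8 -460.2]
[ 555.7 -449. ]
[ 575.1 -187. ]
door top outer/inner corners z~.180
t [ 497.2 -430.9]
t [ 489.7 -422.4]
t [ 576.2 -195.7]
t [ 562.9 -193. ]
s [ 495.1 -432.5]
s [ 477.9 -413.9]
s [ 558.4 -193.7]
s bot [ 480.  -428.2]
s bot [ 563.7 -195.2]
t bot [ 487.8 -430.2] [ 568.5 -192.8]
t table z 0.00019340505747145187 541
((463.2708740234375, 144.07217407226562), (147.2947540283203, 221.63816833496094), 0.9162279367446899)
s table z 0.0007693486773199254 484
((471.79327392578125, 170.71453857421875), (216.61534118652344, 289.0948791503906), 16.94557762145996)
t ztop 0.1951692483759635 ((613.81396484375, -323.24652099609375), (273.2342834472656, 236.98410034179688), 88.0880355834961)
s ztop 0.19491427711090514 ((642.2450561523438, -323.59271240234375), (276.0791320800781, 286.087890625), 81.10091400146484)
honey [ 0.554 -0.013  0.085]
mill [ 0.546 -0.547  0.158]
carton [ 0.434 -0.584  0.108]
```

```bash
python3 - <<'E'
from h import *
t=np.load('pics/t0.npz'); s=np.load('pics/s0.npz')
for u in (200,230,260,268,290,305): print(u,[tuple((dep(t,u,v)*1000).round().astype(int)) for v in (140,148,152,156,160,164)])
for u,v in [(277,142),(240,120),(230,140),(300,140),(310,150)]: print(dep(s,u,v).round(3))
E
```

```text
200 [(np.int64(607), np.int64(284), np.int64(263)), (np.int64(613), np.int64(314), np.int64(157)), (np.int64(613), np.int64(328), np.int64(110)), (np.int64(613), np.int64(343), np.int64(56)), (np.int64(614), np.int64(359), np.int64(-1)), (np.int64(598), np.int64(358), np.int64(-2))]
230 [(np.int64(608), np.int64(188), np.int64(265)), (np.int64(610), np.int64(208), np.int64(170)), (np.int64(613), np.int64(220), np.int64(113)), (np.int64(612), np.int64(230), np.int64(66)), (np.int64(609), np.int64(239), np.int64(23)), (np.int64(598), np.int64(242), np.int64(5))]
260 [(np.int64(611), np.int64(93), np.int64(259)), (np.int64(610), np.int64(105), np.int64(175)), (np.int64(610), np.int64(112), np.int64(127)), (np.int64(610), np.int64(119), np.int64(76)), (np.int64(607), np.int64(125), np.int64(33)), (np.int64(601), np.int64(130), np.int64(-1))]
268 [(np.int64(610), np.int64(67), np.int64(264)), (np.int64(606), np.int64(76), np.int64(189)), (np.int64(590), np.int64(74), np.int64(195)), (np.int64(584), np.int64(77), np.int64(170)), (np.int64(584), np.int64(84), np.int64(117)), (np.int64(601), np.int64(99), np.int64(0))]
290 [(np.int64(611), np.int64(-3), np.int64(262)), (np.int64(603), np.int64(1), np.int64(203)), (np.int64(606), np.int64(5), np.int64(147)), (np.int64(604), np.int64(9), np.int64(101)), (np.int64(603), np.int64(12), np.int64(54)), (np.int64(579), np.int64(9), np.int64(85))]
305 [(np.int64(611), np.int64(-51), np.int64(263)), (np.int64(603), np.int64(-49), np.int64(204)), (np.int64(603), np.int64(-47), np.int64(156)), (np.int64(604), np.int64(-45), np.int64(106)), (np.int64(603), np.int64(-43), np.int64(55)), (np.int64(604), np.int64(-40), np.int64(-4))]
[0.583 0.083 0.133]
[0.61  0.234 0.181]
[0.603 0.281 0.088]
[0.598 0.    0.149]
[ 0.601 -0.036  0.111]
```

Request:
{"fn": "arm_command", "kwargs": {"xyz": [[24,-32,0],[24,-32,0],[24,-32,0],[24,-32,0],[24,-32,0],[24,-32,0],[24,-32,0],[24,-32,0],[24,-32,0],[24,-32,0],[24,-32,0],[19,-33,0],[0,0,-40],[0,0,-40],[0,0,-40],[0,0,-30],[0,0,0],[0,0,0]], "spin": [-3.3,-3.3,-3.3,-3.3,-3.3,-3.3,-3.3,-3.3,-3.3,-3.3,-3.3,-3.4,0,0,0,0,0,0], "jaw": 1, "squeeze": 30}}

```text
time: 1.9
tool_pos: [0.4851, 0.0997, 0.255]
tool_rot: [-3.141, -0.0, 2.054]
contact_force: [-0.2, -0.3, -0.1]
opening: 0.0915
grip_force: 0.0
```

Request:
{"fn": "arm_command", "kwargs": {"xyz": [[0,0,-25],[0,0,-25],[0,0,-13],[0,0,-10],[0,0,0],[0,0,0],[0,0,0]], "spin": [0,0,0,0,0,0,0]}}

```text
time: 2.6
tool_pos: [0.4854, 0.0997, 0.1829]
tool_rot: [3.139, 0.001, 2.054]
contact_force: [-0.3, -0.4, 0.7]
opening: 0.0916
grip_force: 0.0
```

Request:
{"fn": "arm_command", "kwargs": {"xyz": [[0,0,0],[0,0,0],[0,0,0],[0,0,0],[0,0,0],[0,0,0],[0,0,0],[0,0,0]], "spin": [0,0,0,0,0,0,0,0], "jaw": -1, "squeeze": 30}}

```text
time: 3.4
tool_pos: [0.4849, 0.0996, 0.1817]
tool_rot: [3.142, -0.0, 2.054]
contact_force: [-0.5, -0.8, 0.3]
opening: 0.0326
grip_force: 0.2
```

Request:
{"fn": "arm_command", "kwargs": {"xyz": [[0,0,0],[0,0,0],[0,0,0],[0,0,10],[0,0,30],[0,0,40],[0,0,30],[0,0,0],[0,0,0]], "spin": [0,0,0,0,0,0,0,0,0]}}

```text
time: 4.3
tool_pos: [0.4847, 0.0997, 0.2925]
tool_rot: [3.14, 0.001, 2.054]
contact_force: [-0.6, -1.0, -1.2]
opening: 0.0318
grip_force: 30.0
```

Request:
{"fn": "arm_command", "kwargs": {"xyz": [[-8,-28,0],[-8,-28,0],[-8,-28,0],[-8,-28,0],[-8,-28,0],[-8,-28,0],[-8,-28,0],[-8,-28,0],[-8,-28,0],[-8,-28,0],[-8,-28,0],[-8,-28,0],[-8,-28,0],[-8,-28,0],[-8,-28,0],[-14,-32,0],[0,0,0],[0,0,0],[0,0,0]], "spin": [-7.6,-7.6,-7.6,-7.6,-7.6,-7.6,-7.6,-7.6,-7.6,-7.6,-7.6,-7.6,-7.6,-7.6,-7.6,-8.2,0,0,0]}}

```text
time: 6.2
tool_pos: [0.3509, -0.3514, 0.2908]
tool_rot: [-3.14, 0.002, -0.077]
contact_force: [0.8, -0.2, -0.2]
opening: 0.0318
grip_force: 30.0
```

```bash
python3 - <<'E'
from h import *
im=save('top','t1')['img'][125:255,330:460]; s=save('side','s1')['img'][140:270,330:460]
cv2.imwrite('pics/v1.png',cv2.resize(np.hstack([im,s])[:,:,::-1],None,fx=3,fy=3,interpolation=cv2.INTER_CUBIC))
o=observe(); print(o['grip_force'],o['opening'])
E
```

```text
29.999936821404845 0.0319417478832453
```

View pics/v1.png

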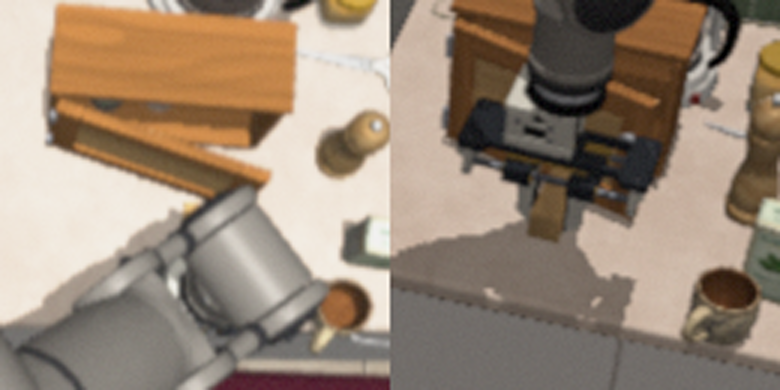

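The wedge is held level, thick end towards the robot. Its tip is at about (190,207) in the left half, just in front of the door's outer half. The side half shows the gripper clear of the mill and the cup. I'll lower it.

Request:
{"fn": "arm_command", "kwargs": {"xyz": [[0,0,-30],[0,0,-30],[0,0,-25],[0,0,-15],[0,0,-5],[0,0,0],[0,0,0],[0,0,0]], "spin": [0,0,0,0,0,0,0,0]}}

```text
time: 7.1
tool_pos: [0.3512, -0.3525, 0.1877]
tool_rot: [3.14, -0.001, -0.078]
contact_force: [-0.4, 0.8, -0.8]
opening: 0.0318
grip_force: 30.0
```

```bash
python3 - <<'E'
from h import *
im=save('top','t2')['img'][165:215,375:435]; s=save('side','s2')['img'][150:210,350:430]
f=lambda i:cv2.resize(i[:,:,::-1],(400,400*i.shape[0]//i.shape[1]),interpolation=cv2.INTER_CUBIC)
a,b=f(im),f(s); h=min(len(a),len(b)); cv2.imwrite('pics/v2.png',np.hstack([a[:h],b[:h]]))
print(observe()['contact_force'],observe()['tool_pos'])
E
```

```text
[ 0.31821896  0.12285446 -1.20036845] [ 0.35110888 -0.3525203   0.18756213]
```

View pics/v2.png

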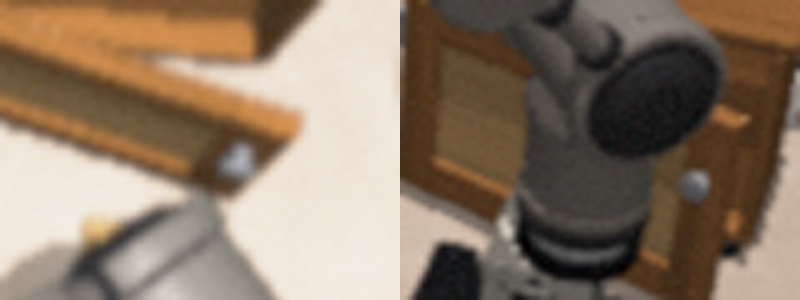

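The left half shows the tip's left corner at about (85,220) in the crop, a few cm in front of the door's lower edge. The side half shows the gripper clear of the knob. I'll check the tip position and lower further.

```bash
python3 - <<'E'
from h import *
t=np.load('pics/t2.npz')
for U,V in [(85,220),(117,219)]: print((onz(t,375+U/6.667-.42,165+V/6.667-.42,.011)*1000).round(1))
E
```

```text
[ 475.5 -347.8   11. ]
[ 476.3 -365.6   11. ]
```

Request:
{"fn": "arm_command", "kwargs": {"xyz": [[0,0,-3],[0,0,-2],[0,0,0],[0,0,0]], "spin": [0,0,0,0]}}

```text
time: 7.6
tool_pos: [0.3509, -0.3524, 0.1817]
tool_rot: [3.141, -0.0, -0.079]
contact_force: [-0.1, -0.1, 0.5]
opening: 0.0316
grip_force: 30.0
```

Request:
{"fn": "arm_command", "kwargs": {"xyz": [[3,-0.24,0],[3,-0.24,0],[3,-0.24,0],[3,-0.24,0],[3,-0.24,0],[3,-0.24,0],[3,-0.24,0],[3,-0.24,0],[3,-0.24,0],[3,-0.24,0],[3,-0.24,0],[3,-0.24,0],[3,-0.24,0],[3,-0.24,0],[3,-0.24,0],[0,0,0]], "spin": [0,0,0,0,0,0,0,0,0,0,0,0,0,0,0,0]}}

```text
time: 9.2
tool_pos: [0.3963, -0.356, 0.1817]
tool_rot: [3.141, -0.0, -0.079]
contact_force: [1.3, 0.2, -0.1]
opening: 0.0318
grip_force: 30.0
```

Request:
{"fn": "arm_command", "kwargs": {"xyz": [[2,-0.16,0],[2,-0.16,0],[2,-0.16,0],[2,-0.16,0],[2,-0.16,0],[2,-0.16,0],[2,-0.16,0],[2,-0.16,0],[2,-0.16,0],[2,-0.16,0],[0,0,0]], "spin": [0,0,0,0,0,0,0,0,0,0,0]}}

```text
time: 10.3
tool_pos: [0.4162, -0.3576, 0.1817]
tool_rot: [3.141, -0.0, -0.079]
contact_force: [-0.0, 0.3, -0.6]
opening: 0.0317
grip_force: 30.0
```

Request:
{"fn": "arm_command", "kwargs": {"xyz": [[2,-0.16,0],[2,-0.16,0],[2,-0.16,0],[2,-0.16,0],[2,-0.16,0],[0,0,0]], "spin": [0,0,0,0,0,0]}}

```text
time: 10.9
tool_pos: [0.4262, -0.3584, 0.1817]
tool_rot: [3.141, -0.0, -0.079]
contact_force: [0.0, 0.2, -2.0]
opening: 0.0317
grip_force: 30.0
```

Request:
{"fn": "arm_command", "kwargs": {"xyz": [[2,-0.16,0],[2,-0.16,0],[2,-0.16,0],[2,-0.16,0],[2,-0.16,0],[0,0,0]], "spin": [0,0,0,0,0,0]}}

```text
time: 11.5
tool_pos: [0.4362, -0.3592, 0.1817]
tool_rot: [3.141, -0.0, -0.079]
contact_force: [0.6, 0.5, -1.0]
opening: 0.0318
grip_force: 30.0
```

Request:
{"fn": "arm_command", "kwargs": {"xyz": [[1.5,-0.12,0],[1.5,-0.12,0],[1.5,-0.12,0],[1.5,-0.12,0],[0,0,0]], "spin": [0,0,0,0,0]}}

```text
time: 12.0
tool_pos: [0.4421, -0.3597, 0.1817]
tool_rot: [3.141, -0.0, -0.079]
contact_force: [0.2, -0.8, -0.5]
opening: 0.0317
grip_force: 30.0
```

Request:
{"fn": "arm_command", "kwargs": {"xyz": [[1.5,-0.12,0],[1.5,-0.12,0],[1.5,-0.12,0],[1.5,-0.12,0],[0,0,0]], "spin": [0,0,0,0,0]}}

```text
time: 12.5
tool_pos: [0.4481, -0.3602, 0.1817]
tool_rot: [3.141, -0.0, -0.079]
contact_force: [-0.7, -1.1, -0.9]
opening: 0.032
grip_force: 30.0
```

```bash
python3 - <<'E'
from h import *
im=save('top','t3')['img'][125:215,335:455]; s=save('side','s3')['img'][120:220,340:460]
f=lambda i:cv2.resize(i[:,:,::-1],(400,400*i.shape[0]//i.shape[1]),interpolation=cv2.INTER_CUBIC)
a,b=f(im),f(s); h=min(len(a),len(b)); cv2.imwrite('pics/v3.png',np.hstack([a[:h],b[:h]]))
E
```

```text
(no output)
```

View pics/v3.png

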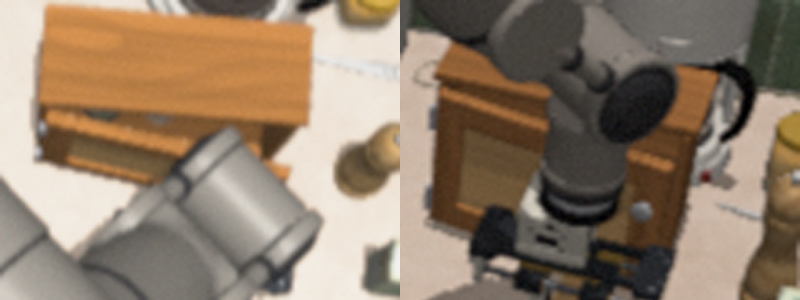

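Both halves show the door partly swung in, with its free top corner at (288,165) in the left half, and the knob visible beside the flange in the right half. I'll compare the door angle and knob position with the gripper.

```bash
python3 - <<'E'
from h import *
t=np.load('pics/t3.npz');s=np.load('pics/s3.npz');t0=np.load('pics/t0.npz');s0=np.load('pics/s0.npz')
X=np.array([.997,-.0785]);Y=np.array([.0785,.997]);O=np.array([554.7,-318.3])
def cup(p): q=p[:2]*1000-O; return [round(float(q@X),1),round(float(q@Y),1),round(p[2]*1000)]
print('free top corner t',cup(onz(t,335+288/3.333-.35,125+165/3.333-.35,.180)),'before',cup(onz(t0,335+510/6-.42,115+405/6-.42,.180)))
print('s',cup(onz(s,340+275/3.333-.35,120+168/3.333-.35,.180)),'before',cup(onz(s0,340+480/6-.4,120+322/6-.4,.180)))
print('knob depth: t0',cup(dep(t0,335+455/6,115+443/6)),'s0',cup(dep(s0,340+412/6,120+402/6)),'s3',cup(dep(s,340+240/3.333,120+210/3.333)))
print('grip',cup(np.array([.4481,-.3602,.022])))
E
```

```text
free top corner t [-21.0, -120.3, 180] before [-48.5, -116.8, 180]
s [-31.3, -122.6, 180] before [-50.5, -118.6, 180]
knob depth: t0 [-65.1, -96.4, 140] s0 [-71.7, -94.7, 132] s3 [-46.7, -100.0, 131]
grip [-103.0, -50.1, 22]
```

The knob is about 18 mm clear of the gripper body, so the wedge alone is moving the door. It needs about 25 mm more.

Request:
{"fn": "arm_command", "kwargs": {"xyz": [[1.5,-0.12,0],[1.5,-0.12,0],[1.5,-0.12,0],[1.5,-0.12,0],[0,0,0]], "spin": [0,0,0,0,0]}}

```text
time: 13.1
tool_pos: [0.4541, -0.3606, 0.1817]
tool_rot: [3.141, -0.0, -0.079]
contact_force: [-1.2, 0.1, 0.1]
opening: 0.0316
grip_force: 30.0
```

Request:
{"fn": "arm_command", "kwargs": {"xyz": [[1.5,-0.12,0],[1.5,-0.12,0],[1.5,-0.12,0],[1.5,-0.12,0],[0,0,0]], "spin": [0,0,0,0,0]}}

```text
time: 13.6
tool_pos: [0.4601, -0.3611, 0.1817]
tool_rot: [3.141, -0.0, -0.079]
contact_force: [-2.9, -1.4, -0.3]
opening: 0.0319
grip_force: 30.0
```

Request:
{"fn": "arm_command", "kwargs": {"xyz": [[1,-0.08,0],[1,-0.08,0],[1,-0.08,0],[0,0,0]], "spin": [0,0,0,0]}}

```text
time: 14.0
tool_pos: [0.463, -0.3613, 0.1817]
tool_rot: [3.142, -0.0, -0.079]
contact_force: [-3.4, -0.5, 0.3]
opening: 0.0321
grip_force: 30.0
```

Request:
{"fn": "arm_command", "kwargs": {"xyz": [[1,-0.08,0],[1,-0.08,0],[1,-0.08,0],[0,0,0]], "spin": [0,0,0,0]}}

```text
time: 14.4
tool_pos: [0.4661, -0.3616, 0.1817]
tool_rot: [3.141, -0.0, -0.079]
contact_force: [-3.9, -0.9, 1.5]
opening: 0.0319
grip_force: 30.0
```

Request:
{"fn": "arm_command", "kwargs": {"xyz": [[1,-0.08,0],[1,-0.08,0],[0,0,0]], "spin": [0,0,0]}}

```text
time: 14.7
tool_pos: [0.468, -0.3617, 0.1817]
tool_rot: [3.142, -0.0, -0.079]
contact_force: [-3.9, -0.8, 1.0]
opening: 0.0317
grip_force: 30.0
```

Request:
{"fn": "arm_command", "kwargs": {"xyz": [[1,-0.08,0],[0,0,0]], "spin": [0,0]}}

```text
time: 14.9
tool_pos: [0.469, -0.3618, 0.1818]
tool_rot: [3.141, -0.0, -0.079]
contact_force: [-4.1, 0.1, 0.6]
opening: 0.032
grip_force: 30.0
```

Request:
{"fn": "arm_command", "kwargs": {"xyz": [[1,-0.08,0],[1,-0.08,0],[0,0,0]], "spin": [0,0,0]}}

```text
time: 15.2
tool_pos: [0.4709, -0.362, 0.1817]
tool_rot: [3.142, 0.0, -0.079]
contact_force: [-4.7, -0.4, 1.8]
opening: 0.0317
grip_force: 30.0
```

Request:
{"fn": "arm_command", "kwargs": {"xyz": [[1,-0.08,0],[0,0,0]], "spin": [0,0]}}

```text
time: 15.4
tool_pos: [0.4719, -0.362, 0.1817]
tool_rot: [3.142, 0.0, -0.079]
contact_force: [-4.5, -0.5, 1.5]
opening: 0.0316
grip_force: 30.0
```

Request:
{"fn": "arm_command", "kwargs": {"xyz": [[1,-0.08,0],[0,0,0]], "spin": [0,0]}}

```text
time: 15.6
tool_pos: [0.4729, -0.3621, 0.1817]
tool_rot: [3.142, 0.0, -0.079]
contact_force: [-5.3, -1.3, 0.5]
opening: 0.0316
grip_force: 30.0
```

Request:
{"fn": "arm_command", "kwargs": {"xyz": [[1,-0.08,0],[0,0,0]], "spin": [0,0]}}

```text
time: 15.8
tool_pos: [0.4738, -0.3622, 0.1817]
tool_rot: [3.142, 0.0, -0.079]
contact_force: [-5.0, 0.2, 1.8]
opening: 0.0315
grip_force: 30.0
```

Request:
{"fn": "arm_command", "kwargs": {"xyz": [[1,-0.08,0],[0,0,0]], "spin": [0,0]}}

```text
time: 16.0
tool_pos: [0.4748, -0.3623, 0.1817]
tool_rot: [-3.142, 0.0, -0.079]
contact_force: [-5.1, -0.4, 1.6]
opening: 0.0319
grip_force: 30.0
```

Request:
{"fn": "arm_command", "kwargs": {"xyz": [[1,-0.08,0],[0,0,0]], "spin": [0,0]}}

```text
time: 16.2
tool_pos: [0.4758, -0.3624, 0.1817]
tool_rot: [-3.142, 0.0, -0.079]
contact_force: [-5.8, -0.3, 1.5]
opening: 0.0316
grip_force: 30.0
```

Request:
{"fn": "arm_command", "kwargs": {"xyz": [[1,-0.08,0],[0,0,0]], "spin": [0,0]}}

```text
time: 16.4
tool_pos: [0.4768, -0.3624, 0.1817]
tool_rot: [-3.142, 0.0, -0.079]
contact_force: [-4.6, -0.9, 2.0]
opening: 0.0317
grip_force: 30.0
```

Request:
{"fn": "arm_command", "kwargs": {"xyz": [[1,-0.08,0],[0,0,0]], "spin": [0,0]}}

```text
time: 16.6
tool_pos: [0.4777, -0.3625, 0.1817]
tool_rot: [-3.142, 0.001, -0.079]
contact_force: [-5.1, -0.3, 1.7]
opening: 0.0319
grip_force: 30.0
```

Request:
{"fn": "arm_command", "kwargs": {"xyz": [[1,-0.08,0],[0,0,0]], "spin": [0,0]}}

```text
time: 16.8
tool_pos: [0.4786, -0.3626, 0.1817]
tool_rot: [-3.141, 0.001, -0.079]
contact_force: [-6.7, 0.0, 3.7]
opening: 0.0318
grip_force: 30.0
```

Request:
{"fn": "arm_command", "kwargs": {"xyz": [[1,-0.08,0],[0,0,0]], "spin": [0,0]}}

```text
time: 17.0
tool_pos: [0.4792, -0.3626, 0.1817]
tool_rot: [-3.141, 0.002, -0.079]
contact_force: [-10.3, 0.1, 4.4]
opening: 0.0317
grip_force: 30.0
```

Request:
{"fn": "arm_command", "kwargs": {"xyz": [[0.5,-0.04,0],[0,0,0]], "spin": [0,0]}}

```text
time: 17.2
tool_pos: [0.4795, -0.3627, 0.1817]
tool_rot: [-3.141, 0.003, -0.079]
contact_force: [-10.1, -0.8, 5.0]
opening: 0.032
grip_force: 30.0
```

Now it's stiffening: the door is home. I'll use small steps up to 20 N.

Request:
{"fn": "arm_command", "kwargs": {"xyz": [[0.7,-0.06,0],[0,0,0]], "spin": [0,0]}}

```text
time: 17.4
tool_pos: [0.48, -0.3627, 0.1817]
tool_rot: [-3.141, 0.003, -0.079]
contact_force: [-12.0, -0.4, 6.4]
opening: 0.0316
grip_force: 30.0
```

Request:
{"fn": "arm_command", "kwargs": {"xyz": [[0.7,-0.06,0],[0,0,0]], "spin": [0,0]}}

```text
time: 17.6
tool_pos: [0.4805, -0.3627, 0.1817]
tool_rot: [-3.14, 0.004, -0.079]
contact_force: [-12.6, 0.3, 6.2]
opening: 0.0317
grip_force: 30.0
```

Request:
{"fn": "arm_command", "kwargs": {"xyz": [[0.8,-0.06,0],[0,0,0]], "spin": [0,0], "squeeze": 45}}

```text
time: 17.8
tool_pos: [0.4811, -0.3627, 0.1817]
tool_rot: [-3.14, 0.005, -0.079]
contact_force: [-13.9, 0.5, 7.0]
opening: 0.0316
grip_force: 45.0
```

Request:
{"fn": "arm_command", "kwargs": {"xyz": [[0.8,-0.06,0],[0,0,0]], "spin": [0,0]}}

```text
time: 18.0
tool_pos: [0.4816, -0.3628, 0.1817]
tool_rot: [-3.14, 0.005, -0.079]
contact_force: [-14.8, 1.8, 7.5]
opening: 0.0317
grip_force: 45.0
```

Request:
{"fn": "arm_command", "kwargs": {"xyz": [[0.8,-0.06,0],[0,0,0]], "spin": [0,0]}}

```text
time: 18.2
tool_pos: [0.4822, -0.3629, 0.1817]
tool_rot: [-3.14, 0.006, -0.079]
contact_force: [-17.1, 0.3, 9.4]
opening: 0.0319
grip_force: 45.0
```

Request:
{"fn": "arm_command", "kwargs": {"xyz": [[0.8,-0.06,0],[0,0,0]], "spin": [0,0]}}

```text
time: 18.4
tool_pos: [0.4827, -0.3629, 0.1817]
tool_rot: [-3.14, 0.007, -0.079]
contact_force: [-17.7, 1.2, 9.7]
opening: 0.0323
grip_force: 45.0
```

Request:
{"fn": "arm_command", "kwargs": {"xyz": [[0,0,0],[0,0,0],[0,0,0],[0,0,0],[0,0,0],[0,0,0],[0,0,0],[0,0,0]], "spin": [0,0,0,0,0,0,0,0], "jaw": 1}}

```text
time: 19.2
tool_pos: [0.485, -0.3631, 0.1817]
tool_rot: [3.142, -0.0, -0.079]
contact_force: [-0.3, 1.0, 0.1]
opening: 0.0895
grip_force: 0.0
```

Request:
{"fn": "arm_command", "kwargs": {"xyz": [[0,0,10],[0,0,30],[0,0,20],[-20,1.6,0],[-20,1.6,0],[-20,1.6,0],[-5,0.4,0],[0,0,0]], "spin": [0,0,0,0,0,0,0,0]}}

```text
time: 20.0
tool_pos: [0.4199, -0.3581, 0.2424]
tool_rot: [3.141, -0.001, -0.08]
contact_force: [-0.2, 0.1, -0.1]
opening: 0.092
grip_force: 0.0
```

Request:
{"fn": "arm_command", "kwargs": {"xyz": [[0,0,0],[0,0,0],[0,0,0],[0,0,0],[0,0,0],[0,0,0],[0,0,0],[0,0,0],[0,0,0],[0,0,-20],[0,0,-20],[0,0,-12],[0,0,0],[0,0,0]], "spin": [0,0,0,0,0,0,0,0,0,0,0,0,0,0], "jaw": -1}}

```text
time: 21.4
tool_pos: [0.4201, -0.358, 0.19]
tool_rot: [3.141, -0.0, -0.079]
contact_force: [-0.2, 0.2, 0.6]
opening: 0.0002
grip_force: 0.0
```

```bash
python3 - <<'E'
from h import *
im=save('top','t4')['img'][125:215,335:455]; s=save('side','s4')['img'][120:220,340:460]
f=lambda i:cv2.resize(i[:,:,::-1],(400,400*i.shape[0]//i.shape[1]),interpolation=cv2.INTER_CUBIC)
a,b=f(im),f(s); h=min(len(a),len(b)); cv2.imwrite('pics/v4.png',np.hstack([a[:h],b[:h]]))
E
```

```text
(no output)
```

View pics/v4.png

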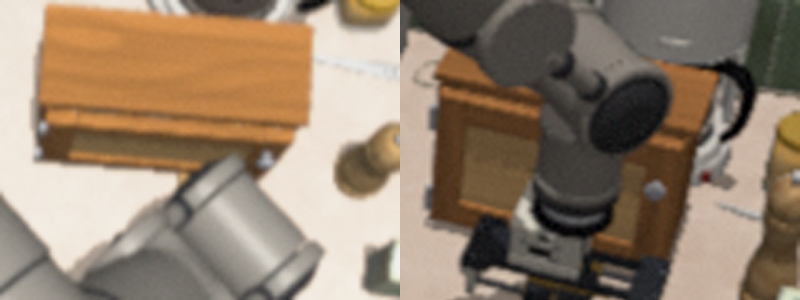

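The door is flush with the body in both halves and has stayed shut after release. Next I'll push the heel with the closed fingers to firm up the jam with the wedge lying flat.

Request:
{"fn": "arm_command", "kwargs": {"xyz": [[5,-0.4,0],[5,-0.4,0],[4,-0.3,0],[2,-0.2,0],[1,-0.1,0],[1,-0.1,0],[0,0,0]], "spin": [0,0,0,0,0,0,0]}}

```text
time: 22.2
tool_pos: [0.438, -0.3594, 0.1897]
tool_rot: [3.142, 0.0, -0.079]
contact_force: [0.4, -0.6, 0.4]
opening: 0.0007
grip_force: 0.0
```

Request:
{"fn": "arm_command", "kwargs": {"xyz": [[1,-0.08,0],[1,-0.08,0],[0,0,0]], "spin": [0,0,0]}}

```text
time: 22.5
tool_pos: [0.4401, -0.3596, 0.1898]
tool_rot: [3.141, -0.0, -0.079]
contact_force: [0.7, -0.0, 0.4]
opening: 0.0004
grip_force: 0.0
```

Request:
{"fn": "arm_command", "kwargs": {"xyz": [[1,-0.08,0],[1,-0.08,0],[0,0,0]], "spin": [0,0,0]}}

```text
time: 22.8
tool_pos: [0.4421, -0.3597, 0.1898]
tool_rot: [3.141, -0.0, -0.079]
contact_force: [-0.8, -0.2, -0.8]
opening: 0.0005
grip_force: 0.0
```

Request:
{"fn": "arm_command", "kwargs": {"xyz": [[1,-0.08,0],[1,-0.08,0],[0,0,0]], "spin": [0,0,0]}}

```text
time: 23.1
tool_pos: [0.4441, -0.3599, 0.1897]
tool_rot: [3.142, 0.0, -0.079]
contact_force: [-0.9, -0.5, 0.1]
opening: 0.0004
grip_force: 0.0
```

Request:
{"fn": "arm_command", "kwargs": {"xyz": [[1,-0.08,0],[0,0,0]], "spin": [0,0]}}

```text
time: 23.3
tool_pos: [0.4445, -0.3599, 0.1897]
tool_rot: [-3.141, 0.002, -0.079]
contact_force: [-5.8, -0.5, 2.8]
opening: 0.0005
grip_force: 2.4
```

Request:
{"fn": "arm_command", "kwargs": {"xyz": [[1,-0.08,0],[0,0,0]], "spin": [0,0]}}

```text
time: 23.5
tool_pos: [0.4449, -0.3601, 0.1897]
tool_rot: [-3.141, 0.003, -0.079]
contact_force: [-8.9, -0.9, 4.7]
opening: 0.0005
grip_force: 4.5
```

Request:
{"fn": "arm_command", "kwargs": {"xyz": [[1,-0.08,0],[0,0,0]], "spin": [0,0]}}

```text
time: 23.7
tool_pos: [0.4452, -0.3601, 0.1897]
tool_rot: [-3.14, 0.005, -0.079]
contact_force: [-12.7, -1.4, 7.5]
opening: 0.0006
grip_force: 6.6
```

Request:
{"fn": "arm_command", "kwargs": {"xyz": [[1,-0.08,0],[0,0,0]], "spin": [0,0]}}

```text
time: 23.9
tool_pos: [0.4456, -0.3602, 0.1897]
tool_rot: [-3.14, 0.007, -0.078]
contact_force: [-17.1, -0.9, 9.1]
opening: 0.0004
grip_force: 8.3
```

Request:
{"fn": "arm_command", "kwargs": {"xyz": [[0.7,-0.06,0],[0,0,0]], "spin": [0,0]}}

```text
time: 24.1
tool_pos: [0.4459, -0.3602, 0.1897]
tool_rot: [-3.139, 0.008, -0.078]
contact_force: [-19.8, -1.6, 11.8]
opening: 0.0003
grip_force: 9.5
```

Request:
{"fn": "arm_command", "kwargs": {"xyz": [[0,0,0],[0,0,0]], "spin": [0,0]}}

```text
time: 24.3
tool_pos: [0.4459, -0.3602, 0.1897]
tool_rot: [-3.139, 0.008, -0.078]
contact_force: [-19.6, -0.7, 11.1]
opening: 0.0004
grip_force: 9.5
```

Request:
{"fn": "arm_command", "kwargs": {"xyz": [[0,0,0.6],[0,0,0]], "spin": [0,0]}}

```text
time: 24.5
tool_pos: [0.4461, -0.36, 0.1897]
tool_rot: [-3.139, 0.008, -0.079]
contact_force: [-16.8, -0.2, 5.4]
opening: 0.0001
grip_force: 8.1
```

Request:
{"fn": "arm_command", "kwargs": {"xyz": [[0,0,0.6],[0,0,0]], "spin": [0,0]}}

```text
time: 24.7
tool_pos: [0.4462, -0.3598, 0.1898]
tool_rot: [-3.138, 0.008, -0.079]
contact_force: [-14.3, -0.8, 1.8]
opening: 0.0005
grip_force: 7.0
```

Request:
{"fn": "arm_command", "kwargs": {"xyz": [[0.8,-0.06,0.3],[0,0,0]], "spin": [0,0]}}

```text
time: 24.9
tool_pos: [0.4468, -0.3597, 0.1898]
tool_rot: [-3.137, 0.009, -0.079]
contact_force: [-15.2, -1.1, 1.2]
opening: 0.0003
grip_force: 7.6
```

Request:
{"fn": "arm_command", "kwargs": {"xyz": [[0.7,-0.06,0.3],[0,0,0],[0,0,0]], "spin": [0,0,0]}}

```text
time: 25.2
tool_pos: [0.4473, -0.3596, 0.1898]
tool_rot: [-3.137, 0.01, -0.079]
contact_force: [-15.6, 0.0, 0.2]
opening: 0.0004
grip_force: 7.9
```

Request:
{"fn": "arm_command", "kwargs": {"xyz": [[0.7,-0.06,0.2],[0,0,0]], "spin": [0,0]}}

```text
time: 25.4
tool_pos: [0.4478, -0.3596, 0.1898]
tool_rot: [-3.136, 0.01, -0.079]
contact_force: [-15.8, 1.2, -0.7]
opening: 0.0003
grip_force: 8.3
```

Request:
{"fn": "arm_command", "kwargs": {"xyz": [[0.7,-0.06,0.2],[0,0,0]], "spin": [0,0]}}

```text
time: 25.6
tool_pos: [0.4483, -0.3596, 0.1899]
tool_rot: [-3.136, 0.011, -0.079]
contact_force: [-17.9, -0.3, -1.4]
opening: 0.0004
grip_force: 8.7
```

Request:
{"fn": "arm_command", "kwargs": {"xyz": [[0.7,-0.06,0],[0,0,0]], "spin": [0,0]}}

```text
time: 25.8
tool_pos: [0.4487, -0.3596, 0.1898]
tool_rot: [-3.136, 0.012, -0.079]
contact_force: [-18.8, 0.7, -0.5]
opening: 0.0
grip_force: 9.5
```

Request:
{"fn": "arm_command", "kwargs": {"xyz": [[0.4,-0.03,0],[0,0,0]], "spin": [0,0]}}

```text
time: 26.0
tool_pos: [0.4489, -0.3597, 0.1898]
tool_rot: [-3.135, 0.013, -0.079]
contact_force: [-20.1, -0.2, 1.2]
opening: 0.0003
grip_force: 10.3
```

That's 20 N. I'll back off, lift clear and take a last look.

Request:
{"fn": "arm_command", "kwargs": {"xyz": [[-2,0.16,0],[-5,0.4,0],[-20,1.6,0],[-20,1.6,0],[0,0,40],[0,0,40],[-20,30,40],[-20,40,20],[0,45,0],[0,45,0],[0,45,0],[0,45,0],[0,45,0],[0,0,0],[0,0,0]], "spin": [0,0,0,0,0,0,0,0,0,0,0,0,0,0,0]}}

```text
time: 27.5
tool_pos: [0.3675, -0.0631, 0.3296]
tool_rot: [3.141, -0.002, -0.076]
contact_force: [0.3, -0.1, -0.5]
opening: 0.0003
grip_force: 0.0
```

```bash
python3 - <<'E'
from h import *
im=save('top','t5')['img'][125:215,335:455]; s=save('side','s5')['img'][120:220,340:460]
f=lambda i:cv2.resize(i[:,:,::-1],(400,400*i.shape[0]//i.shape[1]),interpolation=cv2.INTER_CUBIC)
a,b=f(im),f(s); h=max(len(a),len(b)); a=np.vstack([a,np.zeros((h-len(a),400,3),np.uint8)]); cv2.imwrite('pics/v5.png',np.hstack([a,b]))
E
```

```text
(no output)
```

View pics/v5.png

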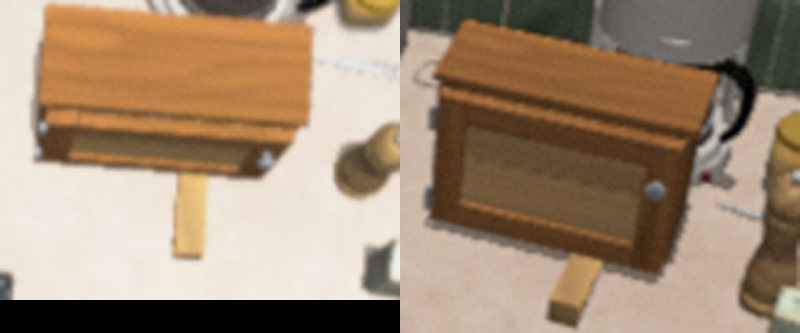

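The door is shut flush. The wedge lies flat and straight under its outer half, heel at (188,255) in the left half, and the bystanders haven't moved.

```bash
python3 -c "
from cell import *
print(hand_in())"
```

```text
the job is handed in; nothing more can be done
None
```

I slid the wedge flat and straight under the outer half of the door and pushed it home with about 20 N; the door is shut and stayed jammed after I let go, no other object was disturbed, and the job is handed in at about 27.6 s.

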